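# Swing a bench trimmer's sprung feed arm to its stop and hold it

## Task

A plaster dental cast has been left standing in the way of the sprung feed arm of the small bench trimmer. First lift the cast out and set it down gently, upright and flat on the floor of the shallow grey tray; then take the steel arm by its upright handle, swing it against its spring until it is fully against its stop beside the abrasive disc, and finish while still holding it there - do not let it go. Do not swing the arm before the cast is out of its way, and leave the other things on the bench where they are.

Things in the scene. Friction and masses are not known exactly. Their poses are not given: they have to be found in the camera images.
- trimmer: Bench trimmer, fixed. Origin on the bench at the arm's upright pivot axis; z up. Pivot column 67 mm high, 38 mm across; round foot of 34 mm radius. White lying motor with abrasive disc (80 mm across, top at 90 mm) on its -y side beyond the stop, up to 230 mm from the pivot. Only the arm's handle (118 mm) is higher than 90 mm.
- feed_arm (a joint): Swing of the steel arm about the pivot (rad): 0 = sprung rest, its start; 1.3 = hard against the stop; grows anticlockwise from above. In the trimmer's frame the arm points along the angle 2.492 + joint (from its +x towards its +y). Bar 18 mm wide, 31 to 45 mm above the bench, 172 mm long. Spring: 2 N at the handle at rest, rising to 7 N at the stop; it returns the arm if let go.
- handle_post: Upright round steel handle post on the end of the feed arm, 16 mm in diameter (23 mm collar at its foot), 73 mm tall, 160 mm from the pivot axis; it moves with the arm and also revolves freely on its own axis. Origin at the post's foot on its axis, 45 mm above the bench. z up.
- handle_top (a point): Centre of the handle post's top end, 118 mm above the bench.
- cast: Plaster dental cast: a block 50 mm (its x) by 62 mm (its y), 31 mm high, with a horseshoe of teeth on top, 40 mm high in all; 0.1 to 0.2 kg. Origin at the centre of its underside, z up. Starts upright on the bench inside the arm's sweep, about 115 mm from the pivot, midway between arm and stop. A taller cast elsewhere is not this one.
- tray: Shallow open grey plastic tray, fixed, 160 mm (its x) by 180 mm (its y), 30 mm high; walls and floor 4 mm thick; empty. Origin at the centre of its underside, z up. It stands left or right of the trimmer.
- articulator: Bystander: metal jaw articulator with plaster casts, 100 by 80 mm, 79 mm high, on the other side from the tray. Origin at the centre of its underside.
- wax_jar: Bystander: jar, 50 mm across, 55 mm high, standing beside the pivot behind the arm. Origin at the centre of its underside.
- tall_cast: Bystander: tall plaster cast, 54 by 64 mm, 69 mm high, at the back. Origin at the centre of its underside.
- mixing_bowl: Bystander: black rubber bowl, 110 mm across, 60 mm high, at the back right. Origin at the centre of its underside.
- wax_knife: Bystander: flat plaster spatula about 170 mm long lying near the robot. Origin under its middle.
- bottle: Bystander: small closed white bottle, 40 mm across, 90 mm high, far left. Origin at the centre of its underside.
- bur_block: Bystander: aluminium block with small burs standing in it, 50 by 90 mm, 45 mm high, near the robot on the left. Origin at the centre of its underside.

How it is judged:
By the outcome, as a careful person would: the job done as asked, in the order asked, and still so for the second after the job is handed in, while the arm keeps its last pose, push and grip.
It also fails if it takes over 56 s, if anything falls off the work surface, if the arm or the gripper's body presses on something with over 40 N, if the wrist force passes 120 N, or if a joint passes its speed limit or range.

## Robot

A 6-joint arm with a two-finger parallel gripper is mounted at the origin on the work surface. World frame = base frame: x ahead of the robot, y to its left, z up, the work surface at z = 0. Lengths are in mm, angles in rad, forces in N, time in s.
With the tool pointing down it reaches from about 400 to 925 mm from the base axis. Payload 12.5 kg.
Tool frame: the origin (TCP) lies between the finger pads; the fingertips stand 25 mm ahead of it and the grasp point (between the pads) lies 6 mm ahead of it; z points along the fingers, y is the line along which they close (so a half turn about z gives the same grasp; the last joint's range is limited). The gripper opens to 95 mm and grips with 3 to 60 N. Pads are 20 mm wide; open, the fingers measure 119 mm over their backs; the gripper's body (75 mm by 180 mm) begins 59 mm behind the grasp point.
Start: joints at [-1.217, 0.491, 1.559, -0, 1.092, -0.106], TCP at [277.379, -560.093, 239.661] pointing down, gripper open.
Joint ranges: [-3.1, 3.1], [-0.84, 2.19], [0.05, 2.79], [-1.13, 4.28], [0.06, 2.93], [-2.69, 2.69]. Speed limits (rad/s): [2.22, 2.22, 2.79, 3.14, 3.14, 3.14].

## Interface

Orientations are given as [roll, pitch, yaw] about the fixed x, y, z axes, in that order (R = Rz(yaw) Ry(pitch) Rx(roll)).
In Python, from cell import state, read_camera, job_done, cut_out gives the robot as it stands. The module is installed in compiled form; this text tells all that it offers.
- The arm moves only by the tool jog_arm, never from a script. Its argument "motion" is a list of rows, each a list of 2 entries, a list of its own where there are three numbers: the shift along the tool's x, y, z in mm, then the turn about the tool's z in rad. A call has 1 to 5 rows; each row is the pose to reach, as a shift and turn from the pose commanded when the call began, along the tool's axes at that moment; what a row does not reach only later rows make up. A row lasts 1/10 s, in which the tool goes at most 50 mm and 8.59 degrees, less where a joint would pass 70% of its speed; a pose out of reach is approached as far as the arm can. A call with a gripper value outside its range is refused whole. "grip" is the closure, from 0 (fully open) to 1 (shut), set as the call begins (left out, the last holds). The fingers move at their own pace and stop on an object; the grip force is fixed at half the most. Time passes only in rows, so rows that repeat a pose let the fingers close. It gives the time, the measured TCP pose, the force, the opening and the grip force at its end, in the units of the state.
- state(): the state, without advancing time (a new reading comes with each control period).
- read_camera(name): name is "scene" or "top" or "wrist"; returns a dict with "img" (400x640x3 uint8, blue, green, red), "vertical_fov" (degrees; the focal length in pixels is half the picture's height over the tangent of half this angle, whatever the lens; pixels are square), "cx", "cy" (the principal point, pixels), "extrinsics" (4x4, takes a point from camera to world coordinates). Camera axes: x right, y up, looking along -z (the intrinsics and any distortion apply to the point x, -y, -z); pixel columns grow to the right and rows downward; lengths in mm; the calibration is good to about 2 mm. A picture is of the moment at which its call begins. There is no depth.
- job_done(): hands the job in; it is judged then, once.
Trained networks look in a picture, given as the dict that the camera call returned (one of the last four; its "shot" number tells which), for a name from the list of things; names that differ only in an ending like _2 or _b are one class to them, and where a whole thing is asked for, a point or a joint stands for the part that bears it (a point fixed in the world has none). Each returns a list of dicts, best first, with "p" (0 to 1); they miss things now and then, are a little off and sometimes report something else, mostly with a low value. They report only what shows in the picture. A call takes as long as a camera call.
- cut_out(name, picture): "region" (400x640 bool, what is visible of it) and "box" ([left, top, right, bottom] in pixels, round what is visible of it).
The state is a dict: "t": time; "joints": joint angles; "qvel": joint speeds; "tau": joint torques, N m; "eef_pos": TCP position; "tcp_rot": TCP orientation; "ft_force": force on the tool from outside, world axes, zero at the start; "moment": the same for the moment, N m; "opening": opening from 0.0 (shut) to 1.0 (fully open); "grip_force": force on a finger pad.
Only numpy, scipy, OpenCV 4.12 (cv2) and the standard library are available. Lean on these libraries where they do the work, as an engineer would, in place of code of your own. Each camera call takes 0.05 s, during which the arm holds its last target. There are 200 camera calls.

## Working session

There is one attempt and no reset: what is moved stays moved. The work goes in short steps, Python scripts to look and compute and a tool call to move; the robot and the scene stay as the last step left them, time stands still between calls to the robot, and variables do not carry over. Pictures are saved under pics/ and viewed, at most 10 in all, crops included, and the job is handed in when it is done.

Besides the shell and the picture viewer there is one more tool, called by a JSON object that holds its "method" and its "body", one argument or row to a line. jog_arm: Moves the arm, as the interface text tells. Its arguments: {"type":"object","properties":{"motion":{"type":"array"},"grip":{"type":"number"}},"required":["motion"]}

```bash
mkdir -p pics; cat > h.py <<'E'
import numpy as np, cv2
from cell import state, read_camera, job_done, cut_out
def ray(d,u,v):
    f=200/np.tan(np.radians(d["vertical_fov"])/2)
    E=np.array(d["extrinsics"]); r=E[:3,:3]@np.array([(u-d["cx"])/f,-(v-d["cy"])/f,-1]); return E[:3,3],r
def atz(d,u,v,z):
    o,r=ray(d,u,v); return (o+r*(z-o[2])/r[2]).round(1)
def proj(d,p):
    f=200/np.tan(np.radians(d["vertical_fov"])/2)
    E=np.array(d["extrinsics"]); c=E[:3,:3].T@(np.array(p)-E[:3,3]); return d["cx"]+f*c[0]/-c[2], d["cy"]-f*c[1]/-c[2]
E
python3 - <<'E'
from h import *
d=read_camera("top"); s=read_camera("scene")
cv2.imwrite("pics/t.png",d["img"]); cv2.imwrite("pics/s.png",s["img"])
for D,nm in((d,"top"),(s,"scene")):
    print(nm,D["vertical_fov"],np.array(D["extrinsics"]).round(2).tolist(), [k for k in D])
    for n in["trimmer","handle_post","feed_arm","cast","tray","wax_jar","articulator"]:
        for r in cut_out(n,D)[:2]:
            v,u=np.nonzero(r["region"]); print(n,round(r["p"],2),r["box"],u.mean().round(1),v.mean().round(1),atz(D,u.mean(),v.mean(),30), np.round(cv2.minAreaRect(np.c_[u,v].astype(np.float32))[2]))
print(state())
E
```

```text
top 43.47155664134747 [[-0.02, 0.98, -0.18, 210.43], [-1.0, -0.02, -0.01, 54.95], [-0.01, 0.18, 0.98, 1815.37], [0.0, 0.0, 0.0, 1.0]] ['img', 'vertical_fov', 'cx', 'cy', 'extrinsics', 'shot']
trimmer 0.61 [317.2, 157.3, 398.6, 222.9] 362.3 180.9 [620.3 -84.5  30. ] 67.0
handle_post 0.5 [317.1, 211.6, 324.4, 218.5] 319.4 215.3 [496.6  74.3  30. ] 90.0
feed_arm 0.59 [319.5, 183.2, 343.3, 221.2] 328.3 201.5 [546.5  41.   30. ] 30.0
cast 0.55 [339.6, 205.6, 354.2, 220.7] 345.6 209.9 [514.1 -20.8  30. ] 90.0
tray 0.62 [416.2, 208.8, 467.0, 247.3] 440.7 223.3 [ 458.4 -359.9   30. ] 87.0
tray 0.6 [352.5, 224.7, 372.6, 272.6] 360.7 251.2 [364.5 -70.   30. ] 82.0
wax_jar 0.62 [301.0, 168.3, 310.4, 184.9] 304.2 176.6 [641.  127.1  30. ] 90.0
articulator 0.65 [233.6, 204.5, 259.0, 231.5] 245.1 217.2 [495.1 342.3  30. ] 90.0
scene 53.897645190261194 [[0.05, -0.7, 0.72, 1348.02], [1.0, 0.04, -0.03, 37.41], [-0.0, 0.72, 0.7, 915.9], [0.0, 0.0, 0.0, 1.0]] ['img', 'vertical_fov', 'cx', 'cy', 'extrinsics', 'shot']
trimmer 0.93 [215.9, 188.9, 324.6, 277.3] 260.0 243.6 [629.8 -93.1  30. ] 65.0
trimmer 
[... 706 characters left out ...]
0. ] 50.0
{'t': 0.8, 'joints': array([-1.21659061e+00,  4.90873012e-01,  1.55895755e+00, -1.00185709e-05,
        1.09171249e+00, -1.05606969e-01]), 'qvel': array([ 1.03803677e-03, -6.49235825e-04, -1.30445149e-03,  9.72567180e-05,
       -4.19593191e-04,  6.98250303e-04]), 'tau': array([ 6.97622145e-04, -6.12419987e+01, -2.58426797e+01,  6.92916568e-02,
        4.46529547e-02, -3.01269529e-05]), 'eef_pos': array([ 277.37139367, -560.06205761,  239.65786796]), 'tcp_rot': array([3.14154426e+00, 1.40701229e-05, 4.59817305e-01]), 'ft_force': array([-0.11481981, -0.21804629, -0.59106257]), 'moment': array([ 0.0114658 ,  0.01487628, -0.00783224]), 'grip_force': 0.0, 'opening': 0.9979154071146029}
```

View pics/t.png

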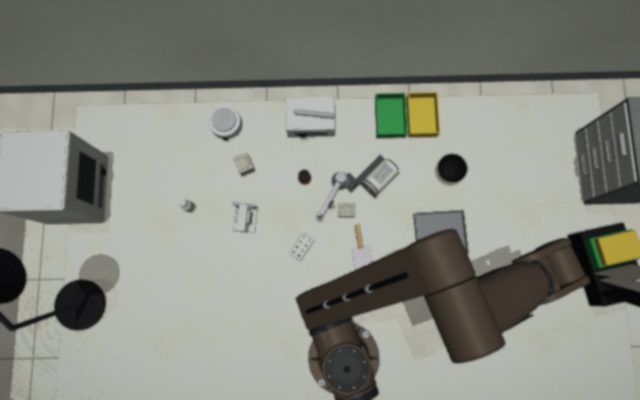

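View pics/s.png

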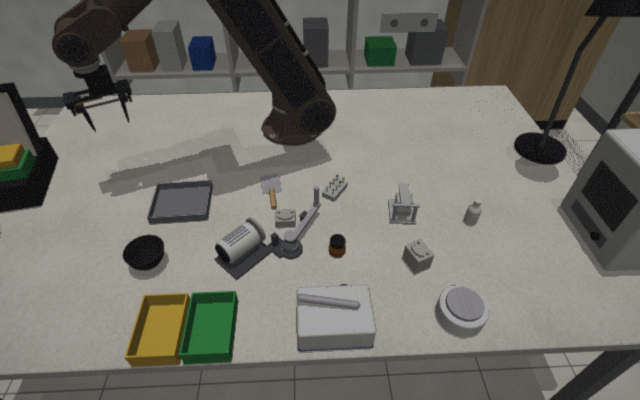

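The top picture shows the cast at (346,210), the pivot at (341,180), the handle at (320,216) and the tray at (441,230). In the scene view the cast is at (285,218), the tray at (181,202) and the handle at about (317,193). Next I go above the cast for a wrist view.

{"method": "jog_arm", "body": {
  "motion": [
    [[461,-372,0],0],
    [[461,-372,0],0],
    [[461,-372,0],0],
    [[461,-372,0],0],
    [[461,-372,0],0]
  ]
}}

```text
t: 1.3
eef_pos: [382.5, -331.3, 239.8]
tcp_rot: [3.141, -0.0, 0.459]
ft_force: [1.4, -0.2, 0.8]
opening: 0.997
grip_force: 0.0
```

```bash
cat >> h.py <<'E'
def go(x,y,z,yaw=None):
    s=state(); r=s["tcp_rot"]; R=np.array([[np.cos(r[2]),np.sin(r[2])],[np.sin(r[2]),-np.cos(r[2])]])
    d=np.array([x,y,z])-s["eef_pos"]; t=R.T@d[:2]
    print("pos",s["eef_pos"].round(1),"yaw",r.round(3),"shift",t.round(0),round(-d[2]), "turn",None if yaw is None else round(r[2]-yaw,3),"t",s["t"])
E
python3 -c "
from h import *
go(500,-22,280)"
```

```text
pos [ 382.5 -331.3  239.8] yaw [ 3.141 -0.     0.459] shift [ 242. -225.] -40 turn None t 1.3
```

{"method": "jog_arm", "body": {
  "motion": [
    [[242,-225,-40],0],
    [[242,-225,-40],0],
    [[242,-225,-40],0],
    [[242,-225,-40],0],
    [[242,-225,-40],0]
  ]
}}

```text
t: 1.8
eef_pos: [470.3, -99.0, 270.2]
tcp_rot: [3.141, -0.0, 0.46]
ft_force: [1.0, -1.3, 1.2]
opening: 1.002
grip_force: 0.0
```

{"method": "jog_arm", "body": {
  "motion": [
    [[64,-62,-10],0],
    [[64,-62,-10],0],
    [[64,-62,-10],0]
  ]
}}

```text
t: 2.1
eef_pos: [500.8, -13.4, 280.3]
tcp_rot: [3.141, -0.002, 0.464]
ft_force: [-1.0, -1.4, -0.3]
opening: 0.999
grip_force: 0.0
```

```bash
python3 - <<'E'
from h import *
d=read_camera("wrist"); cv2.imwrite("pics/w1.png",d["img"])
print(d["vertical_fov"],d["cx"],d["cy"],np.array(d["extrinsics"]).round(2).tolist())
for n in["trimmer","handle_post","feed_arm","cast","tray","wax_jar"]:
    for r in cut_out(n,d)[:2]:
        v,u=np.nonzero(r["region"]); mr=cv2.minAreaRect(np.c_[u,v].astype(np.float32))
        print(n,round(r["p"],2),np.round(r["box"]),[atz(d,*c,31).tolist() for c in cv2.boxPoints(mr)],atz(d,*mr[0],31))
s=read_camera("scene"); 
for u,v in((292,238),): print(atz(s,u,v,67))
go(500,-22,280)
E
```

```text
61.9038611768748 324.4306262965275 198.03447196584327 [[0.45, 0.87, 0.22, 563.53], [-0.89, 0.43, 0.11, 17.8], [0.0, -0.25, 0.97, 425.05], [0.0, 0.0, 0.0, 1.0]]
trimmer 0.59 [228.  42. 563. 177.] [[460.3, 94.9, 31.0], [598.3, 142.3, 31.0], [742.3, -191.6, 31.0], [616.5, -273.3, 31.0]] [606.9 -54.1  31. ]
handle_post 0.83 [227. 140. 260. 162.] [[475.9, 105.0, 31.0], [505.2, 76.2, 31.0], [488.6, 60.4, 31.0], [458.8, 89.5, 31.0]] [482.2  82.8  31. ]
feed_arm 0.87 [227.  69. 370. 167.] [[470.5, 102.4, 31.0], [627.4, 6.9, 31.0], [609.9, -27.0, 31.0], [448.4, 68.4, 31.0]] [541.7  36.4  31. ]
cast 0.81 [307. 134. 365. 191.] [[494.8, 8.9, 31.0], [545.5, 7.0, 31.0], [544.2, -54.0, 31.0], [492.5, -53.9, 31.0]] [519.6 -22.7  31. ]
cast 0.53 [442. 252. 496. 331.] [[382.8, -248.1, 31.0], [506.1, -247.8, 31.0], [504.5, -261.9, 31.0], [380.4, -263.2, 31.0]] [ 445.4 -255.2   31. ]
tray 0.75 [444. 251. 499. 332.] [[382.4, -248.1, 31.0], [505.8, -247.8, 31.0], [504.0, -263.0, 31.0], [379.8, -264.4, 31.0]] [ 444.9 -255.8   31. ]
wax_jar 0.73 [244.   2. 294.  27.] [[605.5, 135.7, 31.0], [629.6, 146.0, 31.0], [651.9, 101.5, 31.0], [628.2, 90.4, 31.0]] [628.9 118.5  31. ]
[6.444e+02 2.000e-01 6.700e+01]
pos [499.6 -18.  279.6] yaw [3.142 0.    0.458] shift [-1.  4.] 0 turn None t 2.5
```

View pics/w1.png

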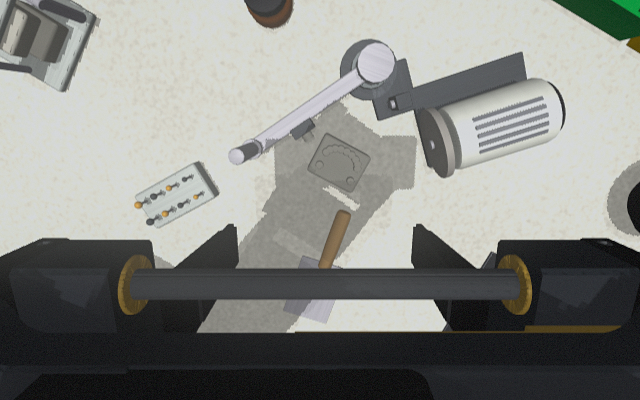

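The wrist view shows the cast at (338,162) with its edges along world x and y. The handle top is at (237,156), the pivot at (376,62) and the disc at (437,142). I'll check the gripper's clearance to the disc and the trimmer geometry.

```bash
python3 - <<'E'
from h import *
d=read_camera("wrist")
p=atz(d,376,62,67); h=atz(d,237,156,118); print("pivot",p,"handle",h,np.hypot(*(h-p)[:2]))
b=atz(d,245,151,52);print("collar",b)
a=np.arctan2(*(h-p)[1::-1]); print("arm ang",a,"trimmer yaw",a-2.492)
ph=a+1.3; print("stop handle", p[:2]+160*np.array([np.cos(ph),np.sin(ph)]))
for u,v,z in((420,112,90),(428,112,85),(440,178,10),(459,172,40),(418,110,80)): print(u,v,z,atz(d,u,v,z))
s=read_camera("scene")
print("handle scene",atz(s,317,188,118), "disc top",atz(s,248,221,90),atz(s,262,232,50))
for r in cut_out("tray",s)[:1]:
    v,u=np.nonzero(r["region"]); c=cv2.approxPolyDP(cv2.convexHull(np.c_[u,v].astype(np.int32)),5,True)[:,0]
    print([(q.tolist(),atz(s,*q,30)[:2].tolist()) for q in c])
go(520,-23,150,0)
E
```

```text
pivot [629.8 -11.6  67. ] handle [492.8  67.9 118. ] 158.39586484501413
collar [486.8  73.9  52. ]
arm ang 2.6157904121141824 trimmer yaw 0.1237904121141824
stop handle [ 515.40285674 -123.46283393]
420 112 90 [604.5 -69.9  90. ]
428 112 85 [608.6 -78.2  85. ]
440 178 10 [ 555.8 -153.2   10. ]
459 172 40 [ 572.2 -157.4   40. ]
418 110 80 [606.5 -69.6  80. ]
handle scene [499.3  77.1 118. ] disc top [ 595.3 -122.6   90. ] [603.6 -86.8  50. ]
[([211, 181], [353.1, -272.2]), ([207, 219], [526.0, -259.5]), ([149, 223], [533.5, -432.0]), ([159, 183], [354.1, -444.4])]
pos [499.7 -17.5 279.7] yaw [3.142 0.    0.459] shift [16. 14.] 130 turn 0.459 t 2.65
```

{"method": "jog_arm", "body": {
  "motion": [
    [[16,14,20],-0.15],
    [[16,14,50],-0.3],
    [[16,14,80],-0.45],
    [[16,14,90],-0.6],
    [[16,14,90],-0.75]
  ]
}}

```text
t: 3.15
eef_pos: [519.6, -22.6, 187.8]
tcp_rot: [-3.138, 0.001, 1.216]
ft_force: [0.2, -0.0, 0.7]
opening: 1.001
grip_force: 0.0
```

{"method": "jog_arm", "body": {
  "motion": [
    [[0,0,0],-0.15],
    [[0,0,0],-0.3],
    [[0,0,0],-0.33],
    [[0,0,0],-0.33]
  ]
}}

```text
t: 3.55
eef_pos: [520.4, -22.7, 189.6]
tcp_rot: [-3.142, 0.0, 1.54]
ft_force: [0.4, 0.3, 0.1]
opening: 0.998
grip_force: 0.0
```

```bash
python3 - <<'E'
from h import *
d=read_camera("wrist"); cv2.imwrite("pics/w2.png",d["img"])
for r in cut_out("cast",d)[:1]:
        v,u=np.nonzero(r["region"]); mr=cv2.minAreaRect(np.c_[u,v].astype(np.float32))
        print(round(r["p"],2),[atz(d,*c,31).tolist() for c in cv2.boxPoints(mr)],atz(d,*mr[0],31))
go(520,-23,31,1.54)
E
```

```text
0.63 [[496.6, 12.4, 31.0], [544.7, 10.9, 31.0], [543.8, -55.0, 31.0], [493.2, -53.4, 31.0]] [519.6 -20.4  31. ]
pos [520.3 -22.6 189.6] yaw [3.142 0.    1.538] shift [-0. -0.] 159 turn -0.002 t 3.65
```

View pics/w2.png

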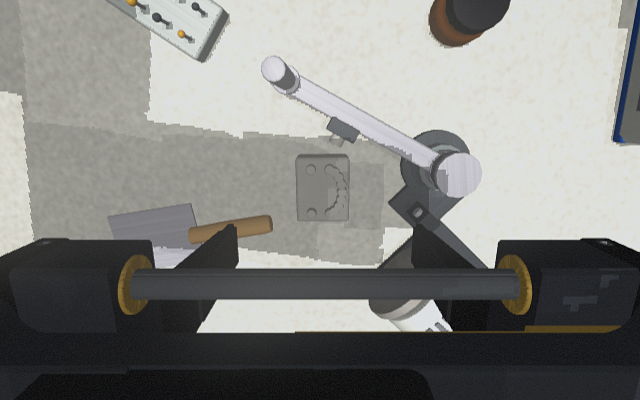

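The second wrist view shows the cast square to the fingers at (322,188). The knife handle ends at (272,222) and the bracket at (390,205), so I narrow the fingers to about 76 mm before going down.

{"method": "jog_arm", "body": {
  "motion": [
    [[0,1,40],0],
    [[0,1,80],0],
    [[0,1,110],0],
    [[0,1,135],0],
    [[0,1,148],0]
  ],
  "grip": 0.2
}}

```text
t: 4.15
eef_pos: [520.7, -22.5, 39.8]
tcp_rot: [-3.139, -0.0, 1.539]
ft_force: [0.3, 0.4, -0.3]
opening: 0.802
grip_force: 0.0
```

{"method": "jog_arm", "body": {
  "motion": [
    [[0,0,6],0],
    [[0,0,10],0],
    [[0,0,10],0]
  ]
}}

```text
t: 4.45
eef_pos: [521.7, -22.6, 32.1]
tcp_rot: [3.141, 0.0, 1.54]
ft_force: [-0.1, 0.3, 0.3]
opening: 0.802
grip_force: 0.0
```

{"method": "jog_arm", "body": {
  "motion": [
    [[0,0,0],0],
    [[0,0,0],0],
    [[0,0,0],0],
    [[0,0,0],0],
    [[0,0,0],0]
  ],
  "grip": 1
}}

```text
t: 4.95
eef_pos: [521.3, -22.5, 32.0]
tcp_rot: [3.142, 0.0, 1.54]
ft_force: [-1.4, -0.1, 6.0]
opening: 0.523
grip_force: 30.0
```

{"method": "jog_arm", "body": {
  "motion": [
    [[0,0,-20],0],
    [[0,0,-55],0],
    [[0,0,-95],0],
    [[0,0,-130],0],
    [[0,0,-140],0]
  ]
}}

```text
t: 5.45
eef_pos: [522.3, -22.6, 174.8]
tcp_rot: [3.137, 0.001, 1.54]
ft_force: [0.7, -0.2, -1.8]
opening: 0.522
grip_force: 30.0
```

```bash
python3 - <<'E'
from h import *
for n in("top","scene"):
    s=read_camera(n)
    for r in cut_out("tray",s)[:2]:
        v,u=np.nonzero(r["region"]); mr=cv2.approxPolyDP(cv2.convexHull(np.c_[u,v].astype(np.int32)),5,True)[:,0]
        P=np.array([atz(s,*c,30)[:2] for c in mr]);print(n,r["p"],P.tolist(),P.mean(0))
print(state()["opening"],state()["ft_force"])
go(443,-352,170,1.54)
E
```

```text
top 0.82 [[353.9, -449.7], [343.3, -275.8], [494.2, -266.1], [508.7, -443.0]] [ 425.025 -358.65 ]
scene 0.67 [[353.1, -272.2], [530.0, -262.0], [533.5, -432.0], [359.0, -446.6]] [ 443.9 -353.2]
0.5209107222293944 [ 0.23298973 -0.4708055  -2.14621968]
pos [520.8 -22.4 170.4] yaw [-3.14 -0.    1.54] shift [-332.  -68.] 0 turn -0.0 t 5.65
```

{"method": "jog_arm", "body": {
  "motion": [
    [[-30,-7,0],0],
    [[-75,-18,0],0],
    [[-120,-28,0],0],
    [[-165,-39,0],0],
    [[-210,-49,0],0]
  ]
}}

```text
t: 6.15
eef_pos: [464.6, -232.2, 169.7]
tcp_rot: [-3.139, -0.002, 1.54]
ft_force: [0.9, -0.1, -2.0]
opening: 0.524
grip_force: 30.0
```

{"method": "jog_arm", "body": {
  "motion": [
    [[-45,-11,0],0],
    [[-90,-22,0],0],
    [[-120,-28,0],0],
    [[-127,-30,0],0],
    [[-127,-30,0],0]
  ]
}}

```text
t: 6.65
eef_pos: [431.2, -357.1, 169.8]
tcp_rot: [-3.14, -0.002, 1.538]
ft_force: [0.2, 0.1, -1.8]
opening: 0.523
grip_force: 30.0
```

```bash
python3 - <<'E'
from h import *
go(432,-356,36,1.54)
w=read_camera("wrist"); s=read_camera("scene")
c=s["img"][150:260,110:270]; cv2.imwrite("pics/c1.png",np.vstack([cv2.resize(c,(640,440))[:, :],])); 
cv2.imwrite("pics/w3.png",w["img"])
E
```

```text
pos [ 431.2 -357.1  169.8] yaw [-3.140e+00 -2.000e-03  1.538e+00] shift [1. 1.] 134 turn -0.002 t 6.65
```

View pics/w3.png

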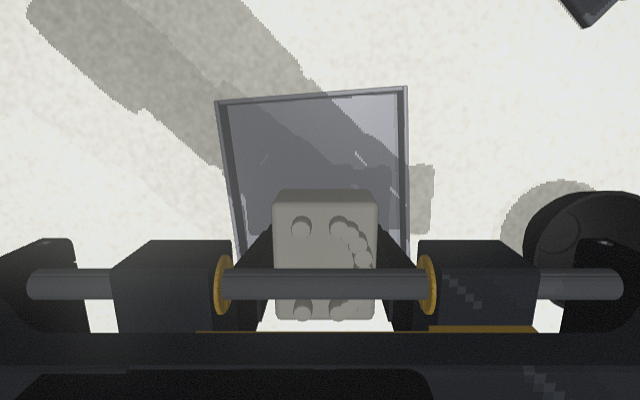

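The wrist picture shows the held cast upright and level above the tray. The tray's rim corners are at (216,101) and (406,88), with its side walls running down to about (238,250) and (408,245).

```bash
python3 - <<'E'
from h import *
w=read_camera("wrist")
P=[atz(w,u,v,30) for u,v in((216,101),(406,88),(238,250),(408,245))];print(P)
y=np.array(P[1]-P[0]);a=np.arctan2(y[1],y[0]);m=(P[0]+P[1])/2
print("yaw",a,np.hypot(*y[:2]),"centre",m[:2]+90*np.array([np.sin(a),-np.cos(a)]))
E
```

```text
[array([ 345.9, -273.8,   30. ]), array([ 501.8, -268.4,   30. ]), array([ 351.6, -405.6,   30. ]), array([ 507.6, -405.4,   30. ])]
yaw 0.03462374586737961 155.99349345405406 centre [ 426.96551456 -361.04605922]
```

{"method": "jog_arm", "body": {
  "motion": [
    [[-3,-3,30],0],
    [[-3,-3,70],0],
    [[-3,-3,100],0],
    [[-3,-3,118],0],
    [[-3,-3,125],0]
  ]
}}

```text
t: 7.3
eef_pos: [428.9, -358.0, 45.0]
tcp_rot: [-3.14, -0.002, 1.541]
ft_force: [0.2, -0.2, -1.4]
opening: 0.524
grip_force: 30.0
```

{"method": "jog_arm", "body": {
  "motion": [
    [[0,0,2],0],
    [[0,0,4],0],
    [[0,0,6],0],
    [[0,0,7],0],
    [[0,0,8],0]
  ]
}}

```text
t: 7.8
eef_pos: [429.0, -359.9, 39.1]
tcp_rot: [3.141, 0.001, 1.54]
ft_force: [0.2, 0.1, -1.4]
opening: 0.522
grip_force: 30.0
```

{"method": "jog_arm", "body": {
  "motion": [
    [[0,0,0],0],
    [[0,0,0.5],0],
    [[0,0,1],0],
    [[0,0,1],0]
  ]
}}

```text
t: 8.2
eef_pos: [428.8, -359.8, 37.6]
tcp_rot: [-3.142, 0.0, 1.54]
ft_force: [-0.1, -0.5, -1.8]
opening: 0.52
grip_force: 30.0
```

{"method": "jog_arm", "body": {
  "motion": [
    [[0,0,0.5],0],
    [[0,0,1],0],
    [[0,0,1.5],0],
    [[0,0,1.5],0]
  ]
}}

```text
t: 8.6
eef_pos: [428.8, -359.8, 36.1]
tcp_rot: [-3.142, -0.0, 1.54]
ft_force: [0.1, -0.7, -0.9]
opening: 0.525
grip_force: 30.0
```

{"method": "jog_arm", "body": {
  "motion": [
    [[0,0,0.5],0],
    [[0,0,0.5],0],
    [[0,0,0.5],0]
  ]
}}

```text
t: 8.9
eef_pos: [428.9, -359.8, 36.0]
tcp_rot: [3.141, 0.0, 1.54]
ft_force: [-1.2, 1.4, 5.5]
opening: 0.522
grip_force: 30.0
```

Contact is made with the floor at the expected height. I release gently by opening to about 70 mm.

{"method": "jog_arm", "body": {
  "motion": [
    [[0,0,0],0],
    [[0,0,0],0],
    [[0,0,0],0]
  ],
  "grip": 0.28
}}

```text
t: 9.2
eef_pos: [428.9, -359.9, 35.6]
tcp_rot: [3.142, 0.0, 1.54]
ft_force: [-0.2, -0.6, -0.6]
opening: 0.698
grip_force: 0.0
```

{"method": "jog_arm", "body": {
  "motion": [
    [[0,0,-10],0],
    [[0,0,-40],0],
    [[0,0,-90],0],
    [[0,0,-135],0],
    [[0,0,-160],0]
  ]
}}

```text
t: 9.7
eef_pos: [429.3, -360.2, 200.0]
tcp_rot: [3.138, 0.003, 1.54]
ft_force: [0.3, 0.2, -1.2]
opening: 0.719
grip_force: 0.0
```

```bash
python3 - <<'E'
from h import *
w=read_camera("wrist"); s=read_camera("scene")
cv2.imwrite("pics/c2.png",np.hstack([w["img"][:,160:480],cv2.resize(s["img"][150:250,110:190],(320,400))]))
go(491,70,200)
E
```

```text
pos [ 429.7 -360.6  200.1] yaw [3.137 0.005 1.54 ] shift [432.  48.] 0 turn None t 9.8
```

View pics/c2.png

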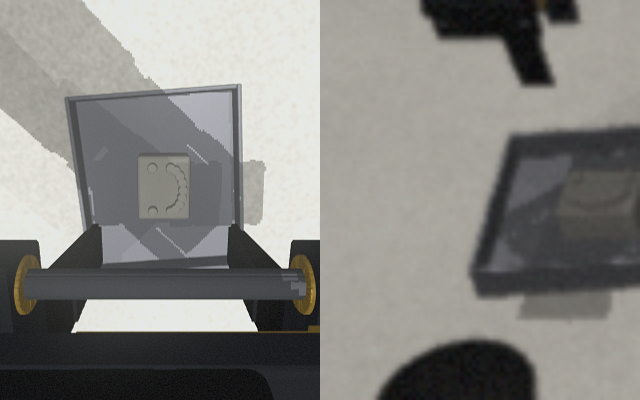

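The cast stands flat and upright near the middle of the tray. Next is the handle, with the hand turned to yaw 0 so that the fingers close along the push direction.

{"method": "jog_arm", "body": {
  "motion": [
    [[40,-1,0],0.14],
    [[85,-2,0],0.28],
    [[130,-3,0],0.42],
    [[175,-4,0],0.56],
    [[220,-5,0],0.7]
  ]
}}

```text
t: 10.3
eef_pos: [430.0, -139.3, 195.3]
tcp_rot: [-3.141, 0.0, 0.838]
ft_force: [1.3, 1.0, 0.2]
opening: 0.719
grip_force: 0.0
```

```bash
python3 -c "
from h import *
go(435,65,200,0)"
```

```text
pos [ 430.  -139.3  195.3] yaw [-3.141  0.     0.838] shift [ 155. -133.] -5 turn 0.838 t 10.3
```

{"method": "jog_arm", "body": {
  "motion": [
    [[34,-29,-5],0.14],
    [[68,-58,-5],0.28],
    [[102,-87,-5],0.42],
    [[135,-116,-5],0.56],
    [[155,-133,-5],0.7]
  ]
}}

```text
t: 10.8
eef_pos: [433.8, 62.3, 200.4]
tcp_rot: [-3.142, 0.001, 0.19]
ft_force: [0.5, 0.5, -0.1]
opening: 0.722
grip_force: 0.0
```

{"method": "jog_arm", "body": {
  "motion": [
    [[0,0,0],0.14],
    [[0,0,0],0.14],
    [[0,0,0],0.14]
  ]
}}

```text
t: 11.1
eef_pos: [434.2, 60.2, 200.4]
tcp_rot: [3.141, 0.001, 0.058]
ft_force: [-0.8, -0.9, -0.1]
opening: 0.724
grip_force: 0.0
```

```bash
python3 - <<'E'
from h import *
d=read_camera("wrist"); cv2.imwrite("pics/w4.png",d["img"])
for n in("handle_post","feed_arm","trimmer"):
    for r in cut_out(n,d)[:1]: print(n,r["p"],np.round(r["box"]))
go(491,70,170,0)
print([np.round(proj(d,p)) for p in((492.8,67.9,118),(491,70,118),(491,70,50))])
E
```

```text
handle_post 0.7 [296. 113. 329. 141.]
trimmer 0.95 [297.   3. 631. 142.]
pos [434.4  59.7 200.6] yaw [3.142 0.    0.055] shift [57. -7.] 31 turn 0.055 t 11.3
[array([318., 130.]), array([315., 133.]), array([317., 128.])]
```

View pics/w4.png

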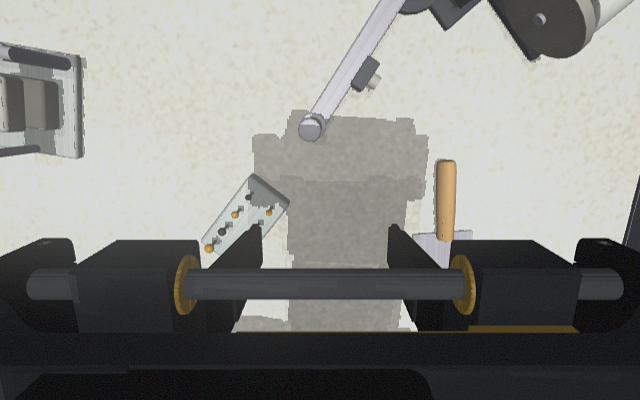

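The handle's top is at (310,129), which puts it at about (494,72). I go over it and then down, to a grasp height of about 100 mm.

{"method": "jog_arm", "body": {
  "motion": [
    [[30,-5,0],0.05],
    [[60,-9,5],0.05],
    [[60,-9,35],0.05],
    [[60,-9,65],0.05],
    [[60,-9,85],0.05]
  ]
}}

```text
t: 11.8
eef_pos: [493.4, 72.1, 113.9]
tcp_rot: [3.141, 0.002, 0.005]
ft_force: [0.2, -0.4, -0.1]
opening: 0.719
grip_force: 0.0
```

{"method": "jog_arm", "body": {
  "motion": [
    [[0,0,9],0],
    [[0,0,9],0]
  ]
}}

```text
t: 12.0
eef_pos: [493.5, 72.2, 105.9]
tcp_rot: [3.141, 0.002, 0.004]
ft_force: [0.3, -0.1, 0.3]
opening: 0.725
grip_force: 0.0
```

{"method": "jog_arm", "body": {
  "motion": [
    [[0,0,0],0],
    [[0,0,0],0],
    [[0,0,0],0],
    [[0,0,0],0],
    [[0,0,0],0]
  ],
  "grip": 1
}}

```text
t: 12.5
eef_pos: [493.9, 72.7, 107.0]
tcp_rot: [3.142, -0.001, 0.004]
ft_force: [-0.0, 0.5, 0.3]
opening: 0.357
grip_force: 0.0
```

```bash
python3 - <<'E'
from h import *
s=state(); print(s["opening"]*95,s["grip_force"],s["ft_force"],s["joints"].round(2)); go(494,72,106,0)
E
```

```text
33.91508336924468 0.0 [-0.01074523  0.51892609  0.25454824] [ 0.01  0.51  2.   -0.    0.64  1.58]
pos [493.9  72.7 107. ] yaw [ 3.142e+00 -1.000e-03  4.000e-03] shift [0. 1.] 1 turn 0.004 t 12.5
```

{"method": "jog_arm", "body": {
  "motion": [
    [[0,0,0],0],
    [[0,0,0],0],
    [[0,0,0],0],
    [[0,0,0],0],
    [[0,0,0],0]
  ]
}}

```text
t: 13.0
eef_pos: [493.8, 72.7, 106.7]
tcp_rot: [-3.142, 0.0, 0.004]
ft_force: [-1.3, 2.9, 2.1]
opening: 0.161
grip_force: 30.0
```

```bash
python3 - <<'E'
from h import *
d=read_camera("wrist"); cv2.imwrite("pics/w5.png",d["img"][:300])
s=state(); print(s["opening"]*95,s["grip_force"])
o=s["eef_pos"]; P=np.array([629.8,-11.6]); r=o[:2]-P; print("radius",np.hypot(*r),np.arctan2(r[1],r[0]))
a0=np.arctan2(r[1],r[0]); P=o[:2]-160*np.array([np.cos(a0),np.sin(a0)])
for k in np.arange(0,1.36,.13):
    q=P+160*np.array([np.cos(a0+k),np.sin(a0+k)])-o[:2]; print(round(k,2),"tool shift",q[0].round(1),-q[1].round(1))
E
```

```text
15.450523318045736 30.000519454479218
radius 160.05245545586828 2.5867464197743857
0.0 tool shift 0.0 -0.0
0.13 tool shift -9.8 18.3
0.26 tool shift -17.1 37.8
0.39 tool shift -21.8 58.0
0.52 tool shift -23.9 78.7
0.65 tool shift -23.3 99.5
0.78 tool shift -20.0 120.0
0.91 tool shift -14.0 139.9
1.04 tool shift -5.5 158.9
1.17 tool shift 5.3 176.6
1.3 tool shift 18.4 192.8
```

View pics/w5.png

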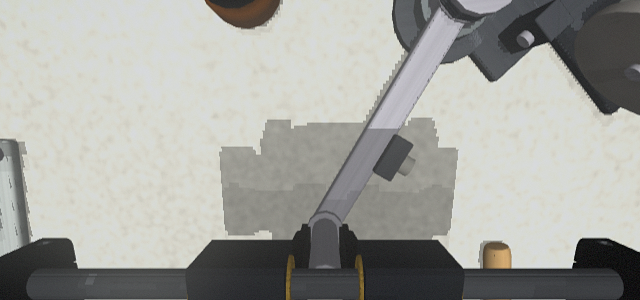

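The post is held at about 16 mm, and its 160 mm radius from the pivot agrees with the text. I swing it along the arc.

{"method": "jog_arm", "body": {
  "motion": [
    [[-5,9,0],0],
    [[-10,18,0],0],
    [[-14,28,0],0],
    [[-17,38,0],0],
    [[-20,48,0],0]
  ]
}}

```text
t: 13.55
eef_pos: [475.3, 23.4, 106.8]
tcp_rot: [3.141, -0.004, 0.004]
ft_force: [10.6, 1.8, -8.4]
opening: 0.16
grip_force: 30.0
```

{"method": "jog_arm", "body": {
  "motion": [
    [[-2,10,0],0],
    [[-3,20,0],0],
    [[-4,31,0],0],
    [[-4,41,0],0],
    [[-3,51,0],0]
  ]
}}

```text
t: 14.05
eef_pos: [473.8, -27.7, 106.8]
tcp_rot: [3.141, -0.007, 0.003]
ft_force: [16.6, 6.5, -10.8]
opening: 0.164
grip_force: 30.0
```

```bash
cat > sw.py <<'E'
from h import *
s=state(); o=s["eef_pos"]; P=np.array([629.8,-11.4]); r=o[:2]-P; a=np.arctan2(r[1],r[0])%(2*np.pi)
print(o.round(1),s["ft_force"].round(1),s["opening"]*95,"R",np.hypot(*r),"swing",a-2.5867)
E
python3 sw.py
```

```text
[473.8 -27.7 106.8] [ 16.6   6.5 -10.8] 15.595726851311106 R 156.8208147075018 swing 0.6587018801251663
```

{"method": "jog_arm", "body": {
  "motion": [
    [[3,9,0],0],
    [[6,20,0],0],
    [[9,30,0],0],
    [[13,40,0],0],
    [[17,50,0],0]
  ]
}}

```text
t: 14.55
eef_pos: [489.0, -76.9, 106.7]
tcp_rot: [-3.141, -0.002, 0.003]
ft_force: [8.8, 10.7, -3.5]
opening: 0.161
grip_force: 30.0
```

```bash
python3 sw.py
```

```text
[489.  -76.9 106.7] [ 8.8 10.7 -3.5] 15.318583660674388 R 155.27422206740422 swing 0.9902614555187714
```

A circle fit of the held path puts the pivot at (632.7,-6.6), so the stop pose is about (519,-119).

{"method": "jog_arm", "body": {
  "motion": [
    [[5,8,0],0],
    [[10,16,0],0],
    [[15,23,0],0],
    [[20,29,0],0],
    [[24,34,0],0]
  ]
}}

```text
t: 15.05
eef_pos: [511.6, -110.5, 106.6]
tcp_rot: [-3.141, 0.002, 0.004]
ft_force: [-1.9, 7.5, 5.6]
opening: 0.161
grip_force: 30.0
```

{"method": "jog_arm", "body": {
  "motion": [
    [[3,3,0],0],
    [[6,6,0],0],
    [[8,8,0],0],
    [[8,8,0],0]
  ]
}}

```text
t: 15.45
eef_pos: [519.1, -118.5, 106.6]
tcp_rot: [-3.141, 0.003, 0.004]
ft_force: [-5.4, 4.2, 6.6]
opening: 0.165
grip_force: 30.0
```

```bash
sed -i 's/629.8,-11.4/632.7,-6.6/;s/2.5867/2.623/' sw.py; python3 sw.py
```

```text
[ 519.1 -118.5  106.6] [-5.4  4.2  6.6] 15.693193902125811 R 159.4519806658104 swing 1.296294494484441
```

The force of about 7 N is the spring alone, so I press on until the stop answers.

{"method": "jog_arm", "body": {
  "motion": [
    [[1,1,0],0],
    [[2,2,0],0],
    [[2,2,0],0],
    [[2,2,0],0]
  ]
}}

```text
t: 15.85
eef_pos: [519.8, -119.2, 106.5]
tcp_rot: [-3.139, 0.006, 0.004]
ft_force: [-10.3, 11.2, 10.9]
opening: 0.16
grip_force: 30.0
```

{"method": "jog_arm", "body": {
  "motion": [
    [[1,1,0],0],
    [[2,2,0],0],
    [[2,2,0],0],
    [[2,2,0],0]
  ]
}}

```text
t: 16.25
eef_pos: [520.5, -120.0, 106.4]
tcp_rot: [-3.137, 0.009, 0.004]
ft_force: [-15.2, 17.9, 14.9]
opening: 0.164
grip_force: 30.0
```

```bash
python3 sw.py
```

```text
[ 520.5 -120.   106.4] [-15.2  17.9  14.9] 15.561018176060491 R 159.54371552856873 swing 1.3095968367649555
```

```bash
python3 - <<'E'
from h import *
s=read_camera("scene"); d=read_camera("wrist")
cv2.imwrite("pics/f.png",np.vstack([cv2.resize(s["img"][165:285,130:350],(640,349)),d["img"][:240]]))
E
python3 sw.py
```

```text
[ 520.5 -120.   106.4] [-14.6  17.6  16.4] 15.85060901399578 R 159.53659978882484 swing 1.3095194574282294
```

View pics/f.png

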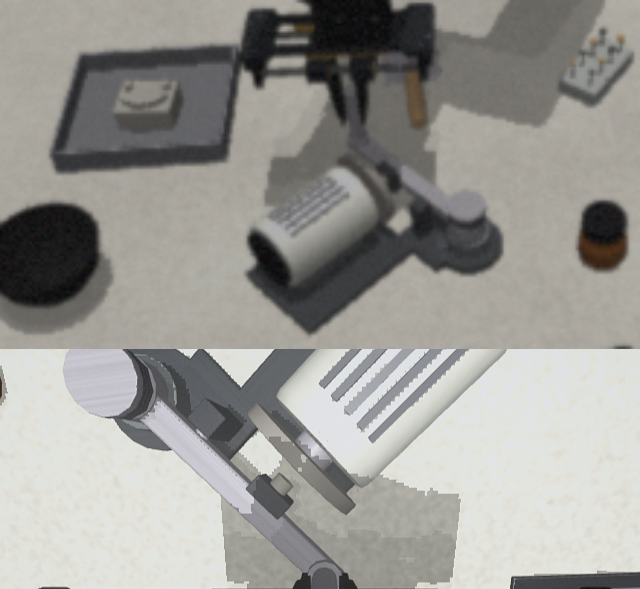

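The cast is upright in the tray at (147,100). The arm lies against the stop by the disc at (220,425), and the post is still held at (325,580). Handing in.

```bash
python3 -c "
from cell import job_done; print(job_done())"
```

```text
the job is handed in; nothing more can be done
None
```

I set the cast down upright and flat in the grey tray, then swung the feed arm fully against its stop; the gripper is still holding it there, pressing with about 23 N, and the job is handed in at about 16 s of the 56 s limit.

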